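# Seat the board and snap the control unit's cover shut

### The job

Close up the open control unit on the bench: swing the board's two black ejector levers in from the ends until they lie flat and the board is fully home, then swing the hinged cover over and press its thumb pad until the catch snaps and holds the cover shut by itself. Feel for the snap but do not press the cover with brute force, and leave the tools lying round the unit where they are.

Things in the scene. Friction and masses are not known exactly. Their poses are not given: they have to be found in the camera images.
- control_unit: Grey metal housing, an open box 130 x 200 mm, 53 mm high (walls 5 mm), screwed to the bench. Origin: centre of its underside, on the bench. x: from the front (towards the robot, catch) to the rear (hinge); y: its length; z up. Inside lies a board with a lever at each end.
- lever_left (a joint): Black ejector lever at the board's +y end: bar 52 mm long from its pivot, 14 wide, 8 thick. Radians: 0 = folded in flat, pointing to the middle; 1.57 upright; starts leaning outward, 1.7 to 1.92 (stop 1.95). Pivot along the housing's x through its (-0.010, 0.085, 0.040) m. Stays where left; the last 0.7 rad press the board down, 2 to 4 N at the tip. A standing lever blocks the cover.
- lever_right (a joint): The same lever at the -y end, mirrored: pivot through (-0.010, -0.085, 0.040) m of the housing; 0 = folded in flat, 1.57 = upright, larger = leaning outward.
- lever_left_tip (a point): Ribbed spot on the outer face of the left lever, 44 mm from its pivot (the lever's end is 8 mm further); when the lever is folded in this face looks up, at z 0.044 of the housing, 9 mm below the rim.
- lever_right_tip (a point): The same spot on the right lever.
- board (a joint): Height of the board above home, m. 0 = home, plugged in; starts 0.006 to 0.007 above. It slides only up and down, friction about 8 N; the levers' noses press it down.
- cover (a joint): Grey hinged plate, 140 mm (hinge to front edge) x 204 x 4 mm. Radians: about 0 = shut, level; 1.57 upright; starts at 1.7 to 1.95, leaning back from the robot (stop 2.0). Stiff hinge (about 1 N at the edge). Let go while not caught, it is carried by two sprung plungers at 0.08 to 0.13. Caught, it reads between -0.045 and 0.045, depending on the catch's setting.
- cover_hinge (a point): Middle of the cover's hinge axis (along the housing's y), at (x 0.069, y 0, z 0.060) of the housing.
- cover_pad (a point): Centre of the top of the ribbed rubber thumb pad (24 x 50 mm) on the cover's outer face, 125 mm from the hinge axis and 5 mm above the plate's middle plane.
- cover_edge (a point): Middle of the cover's front (free) edge, 140 mm from the hinge axis; a 20 mm tongue with the catch's tooth hangs from it on the inner side.
- needle_pliers: Pliers with blue handles, 149 x 67 x 12 mm, lying at the unit's +y end; a bystander. Origin: centre of the underside.
- screwdriver_b: Red screwdriver, 144 x 22 x 19 mm, lying at the unit's -y end; a bystander. Origin: centre of the underside.
- caliper: Caliper, 58 x 200 x 13 mm, lying in front of the unit; a bystander. Origin: centre of the underside.
- catch (a point): Nominal place of the catch on the middle of the front wall: a sprung roller on a keeper block, at (-0.07, 0, 0.048) m of the housing. The keeper's setting differs from unit to unit, +-5 mm in height, so feel for it: the roller gives way at 5 to 13 N on the thumb pad, over some 8 mm the force falls to about 0 as it snaps, then rises to 4 to 7 N and 2.5 mm lower meets the keeper's rigid shoulder.
- plunger (a point): Top of the +y one of two sprung steel plungers inside the front corners, at (-0.045, +-0.078, 0.068) m of the housing when out. Together they push the cover up with 2.5 N (out) to 6 N (cover shut).

How it is judged:
On the way:
1. both levers are folded in and the board is home, with the cover still open (value of joint each of lever_left, lever_right below 0.15 rad and value of joint board below 0.0015 m and value of joint cover above 0.3 rad), for 0.2 s.
At the end, for the whole second after the job is handed in: The catch holds the cover shut by itself (cover joint under 0.06 rad), both levers are folded in (under 0.15 rad) and the board is home (within 1.5 mm) (value of joint cover below 0.06 rad and value of joint each of lever_left, lever_right below 0.15 rad and value of joint board below 0.0015 m); the robot touches nothing.
It fails at once if the cover is pressed with more than 35 N (contact force between the fingers and cover above 35 N).
It fails at once if the pliers, screwdriver or caliper are shoved more than 30 mm (distance of any of needle_pliers, screwdriver_b, caliper from where it was at the start of the episode above 0.03 m).
It also fails if it takes over 61 s, if anything falls off the work surface, if the arm or the gripper's body presses on something with over 40 N, if the wrist force passes 120 N, or if a joint passes its speed limit or range.

### The arm

A 7-joint arm with a two-finger parallel gripper is mounted at the origin on a cart in front of the work surface, level with it; the furniture and walls round the work are solid. World frame = base frame: x ahead of the robot, y to its left, z up, the work surface at z = 0. Lengths are in m, angles in rad, forces in N, time in s.
With the tool pointing down it reaches from about 0.4 to 0.85 m from the base axis. Payload 4.4 kg.
Tool frame: the origin (TCP) lies midway between the tips of the shut fingers; the grasp point (between the pads) lies hold_point_z behind it (hold_point_z is the distance from the TCP to the grasp point, in m); z points along the fingers, y is the line along which they close (so a half turn about z gives the same grasp; the last joint's range is limited). The gripper opens to 94 mm and grips with 3 to 60 N. Pads are 16 mm wide; open, the fingers measure 119 mm over their backs; the gripper's body (75 mm by 177 mm) begins 78 mm behind the grasp point.
Start: joints at [-1.32, 0.628, 0.038, 1.517, -0.027, 0.996, -0.02], TCP at [0.202, 0.618, 0.205] pointing down, gripper open.
Joint ranges: [-3.06, 3.06], [-0.37, 2.12], [-1.25, 1.32], [0.18, 2.47], [-1.1, 4.24], [0.23, 1.98], [-2.94, 2.94]. Speed limits (rad/s): [2.57, 2.57, 3.14, 3.14, 3.14, 3.14, 3.14].

### API

Orientations are given as a rotation vector (axis times angle).
In Python, from rig import * gives the robot as it stands.
- The arm moves only by the tool servo_tool, never from a script. Its argument "deltas" is a list of rows, each an object of numbers: "dx", "dy", "dz": the shift along the world's x, y, z scaled (see below); "rx", "ry", "rz": the turn, a rotation vector about the world's x, y, z scaled (see below); "hand": the closure, from -1 (fully open) to 1 (shut), so that 0 is half open. A call has 1 to 5 rows; each row shifts and turns the commanded pose from where the row before left it; what a row does not reach is not made up. The controller multiplies each number of a shift by 2.5 cm and each number of a turn by 0.12 rad. A row lasts 1/12 s, in which the tool goes at most 41.7 mm and 7.16 degrees, less where a joint would pass 70% of its speed; a pose out of reach is approached as far as the arm can. A call with a number of a shift or a turn outside -1 to 1 is refused whole. A call with a gripper value outside its range is refused whole. The fingers move at their own pace and stop on an object; "force" is the grip in N (left out, the last holds). Time passes only in rows, so rows that do not move let the fingers close. It gives the time, the measured TCP pose, the force, the opening and the grip force at its end, in the units of the state.
- get_state(): the state, without advancing time (a new reading comes with each control period).
- grab_frame(name): name is "scene" or "top" or "wrist"; returns a dict with "color" (480x640x3 uint8, blue, green, red), "camera_matrix" (3x3 intrinsics, pixels), "position" and "attitude" of the camera in the world. Camera axes: x right, y up, looking along -z (the intrinsics and any distortion apply to the point x, -y, -z); pixel columns grow to the right and rows downward; lengths in m; the calibration is good to about 2 mm. The wrist camera is an equidistant fisheye: a pixel r from the principal point sees the ray r / f radians off the axis. A picture is of the moment at which its call begins. There is no depth.
- hand_in(): hands the job in; it is judged then, once.
The state is a dict: "clock": time; "joint_pos": joint angles; "joint_vel": joint speeds; "joint_torque": joint torques, N m; "ee_pos": TCP position; "ee_rot": TCP orientation; "force": force on the tool from outside, world axes, zero at the start; "torque": the same for the moment, N m; "finger_gap": finger opening in m; "grip_force": force on a finger pad.
Only numpy, scipy, OpenCV 4.12 (cv2) and the standard library are available. Lean on these libraries where they do the work, as an engineer would, in place of code of your own. Each camera call takes 0.05 s, during which the arm holds its last target. There are 200 camera calls.

## Working session

There is one attempt and no reset: what is moved stays moved. The work goes in short steps, Python scripts to look and compute and a tool call to move; the robot and the scene stay as the last step left them, time stands still between calls to the robot, and variables do not carry over. Pictures are saved under pics/ and viewed, at most 10 in all, crops included, and the job is handed in when it is done.

Besides the shell and the picture viewer there is one more tool, called after ">>>" as name([rows], argument=value, ...), one row to a line, values as JSON. servo_tool: Moves the arm, as the interface text tells. Its arguments: {"type":"object","properties":{"deltas":{"type":"array"},"force":{"type":"number"}},"required":["deltas"]}

```bash
mkdir -p pics; ls
python3 - <<'E'
from rig import *
import cv2
s=get_state();print(s)
for n in ("scene","top"):
    f=grab_frame(n);cv2.imwrite(f"pics/{n}0.png",f["color"]);print(n,f["camera_matrix"],f["position"],f["attitude"])
E
```

```text
pics
{'clock': 0.0, 'joint_pos': array([-1.31980515,  0.62934585,  0.0384456 ,  1.51835004, -0.02702758,
        0.9962489 , -0.02000101]), 'joint_vel': array([-0.0026748 , -0.00054036, -0.00135299, -0.0005914 ,  0.00078789,
        0.00017882, -0.00047735]), 'joint_torque': array([ 2.58605724e-04, -5.49725640e+01,  1.14391040e+00, -1.86633128e+01,
       -5.21075714e-02,  2.38717947e-02,  1.80371885e-04]), 'ee_pos': array([0.2022524 , 0.61705362, 0.20456008]), 'ee_rot': array([-4.95519582e-01, -3.10197590e+00,  2.84563546e-03]), 'force': array([0.15448267, 0.47276109, 0.67320999]), 'torque': array([-0.00411621,  0.00111995, -0.02915062]), 'grip_force': 0.0, 'finger_gap': 0.09415422153102486}
scene [[462.19451955   0.         329.00049624]
 [  0.         462.19451955 239.41359039]
 [  0.           0.           1.        ]] [ 0.072238   -0.43601114  0.71768019] [ 0.76268468 -0.3015014  -0.6761409 ]
top [[520.62917312   0.         313.7116159 ]
 [  0.         520.62917312 239.39496281]
 [  0.           0.           1.        ]] [0.38795162 0.04815006 1.10459388] [ 0.07404045 -0.10976072 -1.54441876]
```

View pics/scene0.png

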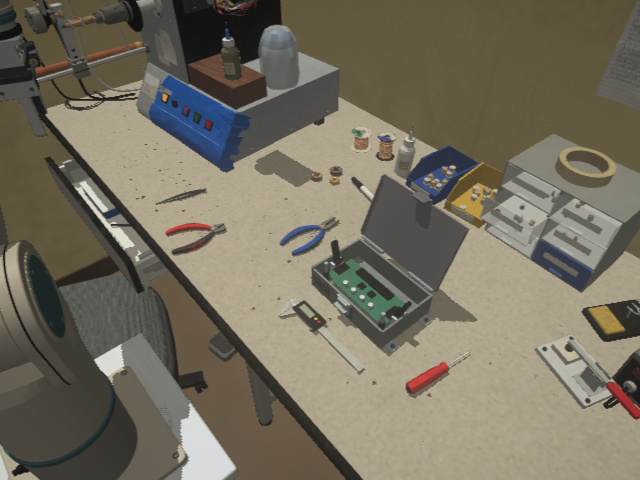

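View pics/top0.png

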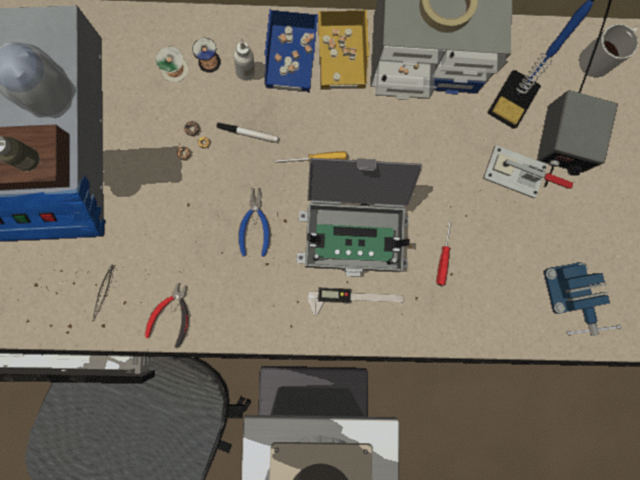

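The unit sits in the top view at about columns 305–408 and rows 160–272. The cover leans back at the top, the levers are near (313,238) and (402,242), and the tools lie around it. I'll zoom in to get the corners.

```bash
cat > h.py <<'E'
import numpy as np, cv2
from scipy.spatial.transform import Rotation as R
from rig import *
CAL={'top':(520.62917,313.7116,239.39496,[0.38795162,0.04815006,1.10459388],[0.07404045,-0.10976072,-1.54441876]),
'scene':(462.19452,329.0005,239.4136,[0.072238,-0.43601114,0.71768019],[0.76268468,-0.3015014,-0.6761409])}
def ray(n,u,v):
    f,cx,cy,p,a=CAL[n]
    return np.array(p),R.from_rotvec(a).apply([(u-cx)/f,-(v-cy)/f,-1])
def onz(n,u,v,z):
    p,d=ray(n,u,v);return p+d*(z-p[2])/d[2]
def proj(n,P):
    f,cx,cy,p,a=CAL[n]
    q=R.from_rotvec(a).inv().apply(np.array(P)-p);return np.array([cx+f*q[...,0]/-q[...,2],cy-f*q[...,1]/-q[...,2]]).T
E
python3 - <<'E'
import cv2
a=cv2.imread('pics/top0.png')[150:290,290:430]
b=cv2.imread('pics/scene0.png')[165:365,295:485]
a=cv2.resize(a,(400,400),interpolation=cv2.INTER_CUBIC)
a=cv2.resize(cv2.imread('pics/top0.png')[150:290,295:425],(390,420),interpolation=cv2.INTER_CUBIC)
b=cv2.resize(b,(399,420),interpolation=cv2.INTER_CUBIC)
cv2.imwrite('pics/c0.png',cv2.hconcat([a,b]))
E
```

```text
(no output)
```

View pics/c0.png

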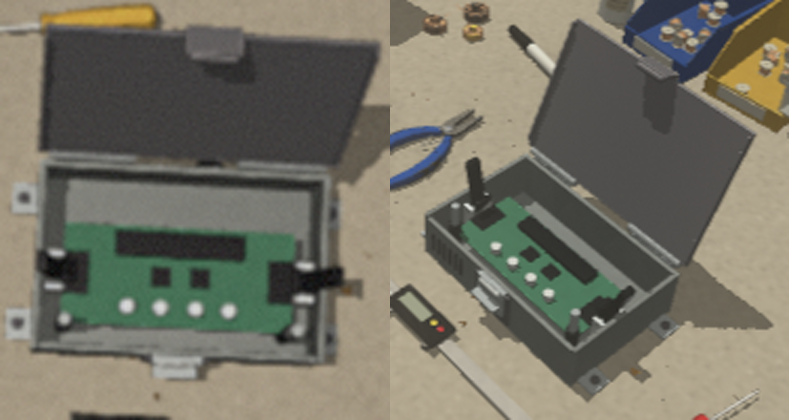

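```bash
cat >> h.py <<'E'
def two(a,b):
    (p,d),(q,e)=ray('top',*a),ray('scene',*b)
    t=np.linalg.lstsq(np.c_[d,-e],q-p,rcond=None)[0]
    x,y=p+d*t[0],q+e*t[1];return (x+y)/2,np.linalg.norm(x-y)
E
python3 - <<'E'
from h import *
np.set_printoptions(precision=4,suppress=True)
T=lambda u,v:(295+u/3,150+v/3)
S=lambda u,v:(295+(u-390)/2.1,165+v/2.1)
C=np.array([onz('top',*T(u,v),.053) for u,v in [(42,163),(33,350),(328,362),(332,170)]])
print(C)
print([np.linalg.norm(C[i]-C[i-1]) for i in range(4)])
c=C.mean(0); y=(C[0]+C[1]-C[2]-C[3]);yaw=np.arctan2(-y[0],y[1]);print('c',c,'yaw',yaw)
x=C[0]+C[3]-C[1]-C[2];print('yaw2',np.arctan2(x[1],x[0]))
for n,a,b in [('covL',(48,28),(578,20)),('covR',(380,42),(752,133)),('levLtip',(42,262),(474,162)),('levRtip',(340,275),(630,292)),('rimFL',(33,350),(427,216)),('rimFR',(328,362),(573,352)),('rimRR',(332,170),(676,272))]:
    P,e=two(T(*a),S(*b));r=R.from_euler('z',yaw).inv().apply(P-[c[0],c[1],0]);print(n,P,'e',e,'H',r)
E
```

```text
[[ 0.5844  0.0369  0.053 ]
 [ 0.4564  0.0399  0.053 ]
 [ 0.4532 -0.1597  0.053 ]
 [ 0.585  -0.1622  0.053 ]]
[np.float64(0.19904463902769837), np.float64(0.12803495062722506), np.float64(0.19963747365528806), np.float64(0.131840532653606)]
c [ 0.5197 -0.0613  0.053 ] yaw -0.006609724679637858
yaw2 -0.020840932298223314
covL [0.6413 0.0369 0.1887] e 0.0007446678652567199 H [0.1209 0.099  0.1887]
covR [ 0.6375 -0.1626  0.1893] e 0.0031352074871437126 H [ 0.1184 -0.1006  0.1893]
levLtip [0.5125 0.0352 0.0886] e 0.001483553783978934 H [-0.0079  0.0965  0.0886]
levRtip [ 0.5088 -0.1609  0.0877] e 0.0007724583597236143 H [-0.0103 -0.0997  0.0877]
rimFL [0.4577 0.0391 0.0502] e 0.0026118686338826506 H [-0.0628  0.1     0.0502]
rimFR [ 0.4518 -0.1583  0.0545] e 0.0033723151860857734 H [-0.0673 -0.0975  0.0545]
rimRR [ 0.5825 -0.1598  0.0542] e 0.005919520229953027 H [ 0.0634 -0.0981  0.0542]
```

>>> servo_tool([
  {"dx": 0.2,"dy": -1,"hand": 1,"rz": 0.5},
  {"dx": 0.2,"dy": -1,"hand": 1,"rz": 0.5},
  {"dx": 0.2,"dy": -1,"hand": 1,"rz": 0.5},
  {"dx": 0.2,"dy": -1,"hand": 1,"rz": 0.5},
  {"dx": 0.2,"dy": -1,"hand": 1,"rz": 0.5},
], force=20)

```text
schema error: expected keys dx, dy, dz, rx, ry, rz, hand
```

Run:
```python
from h import *
np.set_printoptions(precision=3,suppress=True)
# drawer unit front top corner, yellow bin front, seen in both views
for n,a,b in [('drawer front-top left',(385,48),(511,157)),('drawer front right',(505,48),(585,222)),('binfront',(320,88),(448,200))]:
    print(n,*two(a,b))
print(onz('top',255,255,.006),onz('top',440,285,.01),onz('top',447,225,.01),onz('top',335,290,.01))
```

```text
drawer front-top left [ 0.853 -0.097  0.204] 0.008755202762887276
drawer front right [ 0.845 -0.298  0.186] 0.05490209694734429
binfront [0.849 0.015 0.028] 0.011370283318711281
[0.481 0.148 0.006] [ 0.427 -0.244  0.01 ] [ 0.556 -0.26   0.01 ] [ 0.412 -0.022  0.01 ]
```

>>> servo_tool([
  {"dx": 0.2,"dy": -1,"dz": 0,"rx": 0,"ry": 0,"rz": 0.5,"hand": 1},
  {"dx": 0.2,"dy": -1,"dz": 0,"rx": 0,"ry": 0,"rz": 0.5,"hand": 1},
  {"dx": 0.2,"dy": -1,"dz": 0,"rx": 0,"ry": 0,"rz": 0.5,"hand": 1},
  {"dx": 0.2,"dy": -1,"dz": 0,"rx": 0,"ry": 0,"rz": 0.5,"hand": 1},
  {"dx": 0.2,"dy": -1,"dz": 0,"rx": 0,"ry": 0,"rz": 0.5,"hand": 1},
], force=20)

```text
clock: 0.52
ee_pos: [0.2274, 0.4911, 0.2051]
ee_rot: [-0.021, -3.141, 0.001]
force: [1.2, 0.7, 0.6]
finger_gap: 0.0643
grip_force: 0.0
```

>>> servo_tool([
  {"dx": 0.6,"dy": -1,"dz": 0,"rx": 0,"ry": 0,"rz": 0,"hand": 1},
  {"dx": 0.6,"dy": -1,"dz": 0,"rx": 0,"ry": 0,"rz": 0,"hand": 1},
  {"dx": 0.6,"dy": -1,"dz": 0,"rx": 0,"ry": 0,"rz": 0,"hand": 1},
  {"dx": 0.6,"dy": -1,"dz": 0,"rx": 0,"ry": 0,"rz": 0,"hand": 1},
  {"dx": 0.6,"dy": -1,"dz": 0,"rx": 0,"ry": 0,"rz": 0,"hand": 1},
])

```text
clock: 0.93
ee_pos: [0.3028, 0.3662, 0.2053]
ee_rot: [-0.026, -3.141, 0.001]
force: [1.4, 0.3, 0.4]
finger_gap: 0.0308
grip_force: 0.0
```

>>> servo_tool([
  {"dx": 0.8,"dy": -1,"dz": 0,"rx": 0,"ry": 0,"rz": 0,"hand": 1},
  {"dx": 0.8,"dy": -1,"dz": 0,"rx": 0,"ry": 0,"rz": 0,"hand": 1},
  {"dx": 0.8,"dy": -1,"dz": 0,"rx": 0,"ry": 0,"rz": 0,"hand": 1},
  {"dx": 0.8,"dy": -1,"dz": 0,"rx": 0,"ry": 0,"rz": 0,"hand": 1},
  {"dx": 0.8,"dy": -1,"dz": 0,"rx": 0,"ry": 0,"rz": 0,"hand": 1},
])

```text
clock: 1.35
ee_pos: [0.403, 0.2412, 0.2054]
ee_rot: [-0.026, -3.141, 0.0]
force: [0.2, 0.3, 0.3]
finger_gap: 0.0003
grip_force: 0.0
```

>>> servo_tool([
  {"dx": 0.8,"dy": -1,"dz": 0,"rx": 0,"ry": 0,"rz": 0,"hand": 1},
  {"dx": 0.8,"dy": -1,"dz": 0,"rx": 0,"ry": 0,"rz": 0,"hand": 1},
  {"dx": 0.8,"dy": -1,"dz": 0,"rx": 0,"ry": 0,"rz": 0,"hand": 1},
  {"dx": 0.8,"dy": -1,"dz": -0.5,"rx": 0,"ry": 0,"rz": 0,"hand": 1},
  {"dx": 0.8,"dy": -1,"dz": -1,"rx": 0,"ry": 0,"rz": 0,"hand": 1},
])

```text
clock: 1.77
ee_pos: [0.5054, 0.1169, 0.1696]
ee_rot: [0.026, 3.136, 0.003]
force: [0.7, 0.6, -0.3]
finger_gap: 0.0002
grip_force: 0.0
```

>>> servo_tool([
  {"dx": 0.2,"dy": -0.8,"dz": -1,"rx": 0,"ry": 0,"rz": 0,"hand": 1},
  {"dx": 0,"dy": -0.6,"dz": -1,"rx": 0,"ry": 0,"rz": 0,"hand": 1},
  {"dx": 0,"dy": 0,"dz": -1,"rx": 0,"ry": 0,"rz": 0,"hand": 1},
  {"dx": 0,"dy": 0,"dz": -0.9,"rx": 0,"ry": 0,"rz": 0,"hand": 1},
  {"dx": 0,"dy": -0.2,"dz": 0,"rx": 0,"ry": 0,"rz": 0,"hand": 1},
])

```text
clock: 2.18
ee_pos: [0.5043, 0.0776, 0.0668]
ee_rot: [-0.025, -3.134, 0.001]
force: [-0.0, -0.5, 0.1]
finger_gap: 0.0004
grip_force: 0.0
```

Run:
```python
from h import *
f=grab_frame('scene')['color'];g=grab_frame('wrist')['color']
a=cv2.resize(f[165:365,275:475],(400,400));b=cv2.resize(g,(400,300));b=cv2.copyMakeBorder(b,0,100,0,0,0)
cv2.imwrite('pics/c1.png',cv2.hconcat([a,b]))
```

```text
(no output)
```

View pics/c1.png

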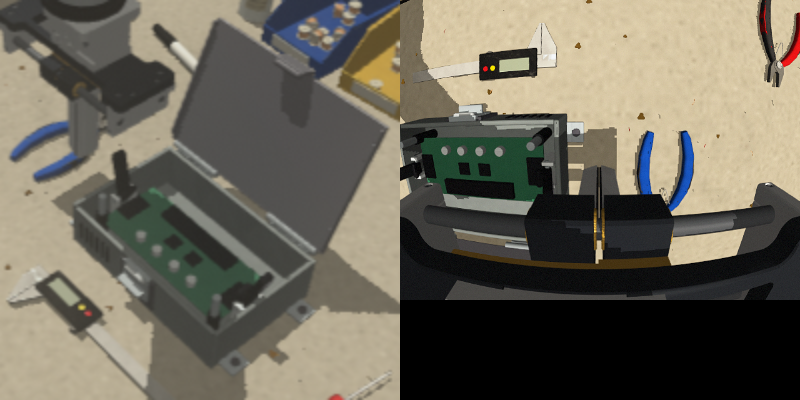

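The right pane shows the closed fingers standing just outside the unit's left wall, clear of the pliers. The left lever is upright near (122,175) in the left pane.

>>> servo_tool([
  {"dx": 0.3,"dy": -0.4,"dz": 0.3,"rx": 0,"ry": 0,"rz": 0,"hand": 1},
  {"dx": 0,"dy": -0.4,"dz": 0,"rx": 0,"ry": 0,"rz": 0,"hand": 1},
  {"dx": 0,"dy": -0.4,"dz": 0,"rx": 0,"ry": 0,"rz": 0,"hand": 1},
  {"dx": 0,"dy": -0.4,"dz": 0.1,"rx": 0,"ry": 0,"rz": 0,"hand": 1},
  {"dx": 0,"dy": -0.4,"dz": 0,"rx": 0,"ry": 0,"rz": 0,"hand": 1},
])

```text
clock: 2.7
ee_pos: [0.515, 0.027, 0.0813]
ee_rot: [0.026, 3.141, 0.001]
force: [-0.1, 1.6, 0.0]
finger_gap: 0.0002
grip_force: 0.6
```

>>> servo_tool([
  {"dx": -0.1,"dy": -0.3,"dz": -0.2,"rx": 0,"ry": 0,"rz": 0,"hand": 1},
  {"dx": 0,"dy": -0.36,"dz": -0.24,"rx": 0,"ry": 0,"rz": 0,"hand": 1},
  {"dx": 0,"dy": -0.28,"dz": -0.28,"rx": 0,"ry": 0,"rz": 0,"hand": 1},
  {"dx": 0,"dy": -0.2,"dz": -0.36,"rx": 0,"ry": 0,"rz": 0,"hand": 1},
  {"dx": 0,"dy": -0.1,"dz": -0.36,"rx": 0,"ry": 0,"rz": 0,"hand": 1},
])

```text
clock: 3.12
ee_pos: [0.5121, -0.0051, 0.0439]
ee_rot: [-0.029, -3.141, 0.001]
force: [-2.2, 3.3, 25.4]
finger_gap: 0.0004
grip_force: 14.6
```

>>> servo_tool([
  {"dx": 0,"dy": 0,"dz": -0.04,"rx": 0,"ry": 0,"rz": 0,"hand": 1},
  {"dx": 0,"dy": 0,"dz": 0,"rx": 0,"ry": 0,"rz": 0,"hand": 1},
])

```text
clock: 3.28
ee_pos: [0.5122, -0.005, 0.044]
ee_rot: [-0.028, -3.141, 0.002]
force: [-2.8, -2.2, 16.8]
finger_gap: 0.0001
grip_force: 8.3
```

>>> servo_tool([
  {"dx": 0,"dy": 0,"dz": 1,"rx": 0,"ry": 0,"rz": 0,"hand": 1},
  {"dx": 0,"dy": -0.5,"dz": 1,"rx": 0,"ry": 0,"rz": 0,"hand": 1},
  {"dx": 0,"dy": -1,"dz": 1,"rx": 0,"ry": 0,"rz": 0,"hand": 1},
  {"dx": 0,"dy": -1,"dz": 0.3,"rx": 0,"ry": 0,"rz": 0,"hand": 1},
  {"dx": -0.1,"dy": -1,"dz": 0,"rx": 0,"ry": 0,"rz": 0,"hand": 1},
])

```text
clock: 3.7
ee_pos: [0.5114, -0.0923, 0.1273]
ee_rot: [0.025, 3.138, -0.001]
force: [0.5, -0.0, -0.6]
finger_gap: 0.0005
grip_force: 0.0
```

>>> servo_tool([
  {"dx": 0,"dy": -1,"dz": 0,"rx": 0,"ry": 0,"rz": 0,"hand": 1},
  {"dx": 0,"dy": -1,"dz": 0,"rx": 0,"ry": 0,"rz": 0,"hand": 1},
  {"dx": 0,"dy": -1,"dz": 0,"rx": 0,"ry": 0,"rz": 0,"hand": 1},
  {"dx": 0,"dy": -1,"dz": 0,"rx": 0,"ry": 0,"rz": 0,"hand": 1},
  {"dx": 0,"dy": 0,"dz": 0,"rx": 0,"ry": 0,"rz": 0,"hand": 1},
])

```text
clock: 4.12
ee_pos: [0.5084, -0.1977, 0.1248]
ee_rot: [-0.038, -3.14, 0.006]
force: [0.7, -0.2, 0.4]
finger_gap: 0.0005
grip_force: 0.0
```

>>> servo_tool([
  {"dx": 0,"dy": 0,"dz": -1,"rx": 0,"ry": 0,"rz": 0,"hand": 1},
  {"dx": 0,"dy": 0,"dz": -1,"rx": 0,"ry": 0,"rz": 0,"hand": 1},
  {"dx": 0,"dy": 0.3,"dz": 0,"rx": 0,"ry": 0,"rz": 0,"hand": 1},
  {"dx": 0,"dy": 0.4,"dz": 0,"rx": 0,"ry": 0,"rz": 0,"hand": 1},
  {"dx": 0,"dy": 0.4,"dz": 0,"rx": 0,"ry": 0,"rz": 0,"hand": 1},
])

```text
clock: 4.53
ee_pos: [0.5097, -0.1625, 0.0762]
ee_rot: [-0.026, -3.141, 0.0]
force: [-1.8, -0.3, 2.1]
finger_gap: 0.0
grip_force: 0.7
```

>>> servo_tool([
  {"dx": 0,"dy": 0.4,"dz": 0.1,"rx": 0,"ry": 0,"rz": 0,"hand": 1},
  {"dx": 0,"dy": 0.4,"dz": 0,"rx": 0,"ry": 0,"rz": 0,"hand": 1},
  {"dx": 0,"dy": 0.3,"dz": 0,"rx": 0,"ry": 0,"rz": 0,"hand": 1},
])

```text
clock: 4.78
ee_pos: [0.511, -0.1339, 0.0797]
ee_rot: [0.024, 3.139, 0.0]
force: [0.1, -1.2, -0.3]
finger_gap: 0.0007
grip_force: 0.4
```

>>> servo_tool([
  {"dx": 0,"dy": 0,"dz": -0.3,"rx": 0,"ry": 0,"rz": 0,"hand": 1},
  {"dx": 0,"dy": 0.28,"dz": -0.32,"rx": 0,"ry": 0,"rz": 0,"hand": 1},
  {"dx": 0,"dy": 0.2,"dz": -0.36,"rx": 0,"ry": 0,"rz": 0,"hand": 1},
  {"dx": 0,"dy": 0.1,"dz": -0.36,"rx": 0,"ry": 0,"rz": 0,"hand": 1},
  {"dx": 0,"dy": 0,"dz": -0.12,"rx": 0,"ry": 0,"rz": 0,"hand": 1},
])

```text
clock: 5.2
ee_pos: [0.5113, -0.12, 0.0434]
ee_rot: [0.025, 3.14, 0.001]
force: [-7.5, 5.9, 58.9]
finger_gap: 0.0008
grip_force: 29.5
```

>>> servo_tool([
  {"dx": 0,"dy": 0,"dz": 0,"rx": 0,"ry": 0,"rz": 0,"hand": 1},
  {"dx": 0,"dy": 0,"dz": 0,"rx": 0,"ry": 0,"rz": 0,"hand": 1},
])

```text
clock: 5.37
ee_pos: [0.5111, -0.12, 0.0438]
ee_rot: [0.025, 3.139, 0.002]
force: [-3.3, 4.4, 29.5]
finger_gap: 0.0005
grip_force: 14.7
```

>>> servo_tool([
  {"dx": 0,"dy": 0,"dz": 1,"rx": 0,"ry": 0,"rz": 0,"hand": 1},
  {"dx": 0,"dy": 0.2,"dz": 1,"rx": 0,"ry": 0,"rz": 0,"hand": 1},
  {"dx": 0,"dy": 0.9,"dz": 1,"rx": 0,"ry": 0,"rz": 0,"hand": 1},
  {"dx": 0,"dy": 0.9,"dz": 1,"rx": 0,"ry": 0,"rz": 0,"hand": 1},
  {"dx": 0,"dy": 0.9,"dz": 1,"rx": 0,"ry": 0,"rz": 0,"hand": 1},
])

```text
clock: 5.78
ee_pos: [0.5088, -0.0483, 0.1667]
ee_rot: [-0.029, -3.139, -0.0]
force: [0.7, 0.2, -0.0]
finger_gap: 0.0002
grip_force: 0.0
```

>>> servo_tool([
  {"dx": 0,"dy": 0.9,"dz": 1,"rx": 0,"ry": 0,"rz": 0,"hand": 1},
  {"dx": 0,"dy": 0.9,"dz": 1,"rx": 0,"ry": 0,"rz": 0,"hand": 1},
  {"dx": 0,"dy": 0.2,"dz": 0.8,"rx": 0,"ry": 0,"rz": 0,"hand": 1},
  {"dx": 0.8,"dy": 0,"dz": 0,"rx": 0,"ry": 0,"rz": 0,"hand": 1},
  {"dx": 0,"dy": 0,"dz": 0,"rx": 0,"ry": 0,"rz": 0,"hand": 1},
])

```text
clock: 6.2
ee_pos: [0.533, 0.002, 0.2371]
ee_rot: [0.024, 3.138, 0.0]
force: [0.5, -0.1, -0.1]
finger_gap: 0.0006
grip_force: 0.0
```

Run:
```python
from h import *
f=grab_frame('scene')['color'];g=grab_frame('wrist')['color']
a=cv2.resize(f[165:365,275:475],(400,400));b=cv2.resize(g,(400,300));b=cv2.copyMakeBorder(b,0,100,0,0,0)
cv2.imwrite('pics/c2.png',cv2.hconcat([a,b]))
```

```text
(no output)
```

View pics/c2.png

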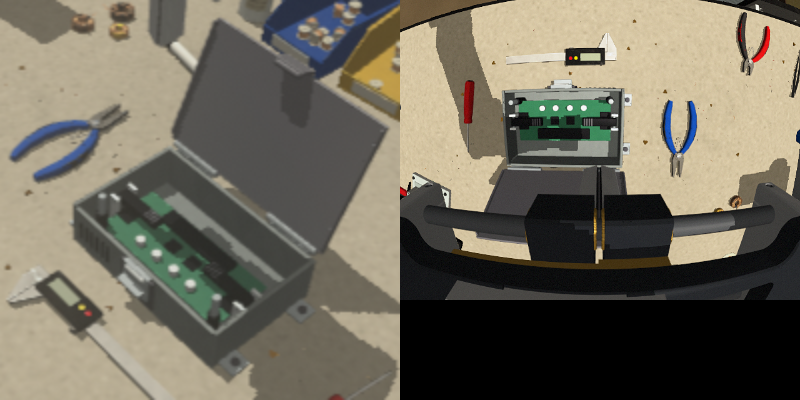

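Both levers lie flat on the board and the tools haven't moved. Next I'll go behind the cover.

>>> servo_tool([
  {"dx": 1,"dy": 0,"dz": 0,"rx": 0,"ry": 0,"rz": 0,"hand": 1},
  {"dx": 1,"dy": 0,"dz": 0,"rx": 0,"ry": 0,"rz": 0,"hand": 1},
  {"dx": 1,"dy": 0,"dz": 0,"rx": 0,"ry": 0,"rz": 0,"hand": 1},
  {"dx": 1,"dy": 0,"dz": 0,"rx": 0,"ry": 0,"rz": 0,"hand": 1},
  {"dx": 1,"dy": 0,"dz": 0,"rx": 0,"ry": 0,"rz": 0,"hand": 1},
])

```text
clock: 6.72
ee_pos: [0.6542, 0.0003, 0.2349]
ee_rot: [-0.028, -3.137, 0.001]
force: [-0.2, -0.0, 0.2]
finger_gap: 0.0008
grip_force: 0.0
```

>>> servo_tool([
  {"dx": 0.2,"dy": 0,"dz": 0,"rx": 0,"ry": 0,"rz": 0,"hand": 1},
  {"dx": 0,"dy": 0,"dz": -0.8,"rx": 0,"ry": 0,"rz": 0,"hand": 1},
  {"dx": 0,"dy": 0,"dz": -1,"rx": 0,"ry": 0,"rz": 0,"hand": 1},
  {"dx": 0,"dy": 0,"dz": -0.9,"rx": 0,"ry": 0,"rz": 0,"hand": 1},
  {"dx": 0,"dy": 0,"dz": 0,"rx": 0,"ry": 0,"rz": 0,"hand": 1},
])

```text
clock: 7.13
ee_pos: [0.6545, 0.0005, 0.1636]
ee_rot: [-0.027, -3.13, 0.001]
force: [-0.2, -0.3, 0.1]
finger_gap: 0.0006
grip_force: 0.0
```

>>> servo_tool([
  {"dx": -0.5,"dy": 0,"dz": 0,"rx": 0,"ry": 0,"rz": 0,"hand": 1},
  {"dx": -0.5,"dy": 0,"dz": 0,"rx": 0,"ry": 0,"rz": 0,"hand": 1},
  {"dx": -0.5,"dy": 0,"dz": 0,"rx": 0,"ry": 0,"rz": 0,"hand": 1},
  {"dx": -0.5,"dy": 0,"dz": 0,"rx": 0,"ry": 0,"rz": 0,"hand": 1},
  {"dx": -0.5,"dy": 0,"dz": 0,"rx": 0,"ry": 0,"rz": 0,"hand": 1},
])

```text
clock: 7.55
ee_pos: [0.5969, 0.0011, 0.1704]
ee_rot: [0.027, 3.14, 0.0]
force: [1.2, -0.7, -0.7]
finger_gap: 0.0002
grip_force: 0.7
```

>>> servo_tool([
  {"dx": -0.5,"dy": 0,"dz": 0,"rx": 0,"ry": 0,"rz": 0,"hand": 1},
  {"dx": -0.5,"dy": 0,"dz": 0,"rx": 0,"ry": 0,"rz": 0,"hand": 1},
])

```text
clock: 7.72
ee_pos: [0.5718, 0.0009, 0.1703]
ee_rot: [0.027, 3.14, 0.0]
force: [1.5, -0.2, -0.4]
finger_gap: 0.0006
grip_force: 0.6
```

>>> servo_tool([
  {"dx": -0.5,"dy": 0,"dz": -0.2,"rx": 0,"ry": 0,"rz": 0,"hand": 1},
  {"dx": -0.6,"dy": 0,"dz": -0.35,"rx": 0,"ry": 0,"rz": 0,"hand": 1},
  {"dx": -0.6,"dy": 0,"dz": -0.4,"rx": 0,"ry": 0,"rz": 0,"hand": 1},
  {"dx": -0.5,"dy": 0,"dz": -0.5,"rx": 0,"ry": 0,"rz": 0,"hand": 1},
  {"dx": -0.4,"dy": 0,"dz": -0.5,"rx": 0,"ry": 0,"rz": 0,"hand": 1},
])

```text
clock: 8.13
ee_pos: [0.5065, 0.0011, 0.1215]
ee_rot: [0.027, 3.14, 0.0]
force: [0.3, 0.3, -0.0]
finger_gap: 0.0004
grip_force: 0.5
```

>>> servo_tool([
  {"dx": -0.3,"dy": 0,"dz": -0.45,"rx": 0,"ry": 0,"rz": 0,"hand": 1},
  {"dx": -0.2,"dy": 0,"dz": -0.45,"rx": 0,"ry": 0,"rz": 0,"hand": 1},
  {"dx": -0.1,"dy": 0,"dz": -0.3,"rx": 0,"ry": 0,"rz": 0,"hand": 1},
  {"dx": -0.1,"dy": 0,"dz": -0.3,"rx": 0,"ry": 0,"rz": 0,"hand": 1},
  {"dx": 0,"dy": 0,"dz": 0,"rx": 0,"ry": 0,"rz": 0,"hand": 1},
])

```text
clock: 8.55
ee_pos: [0.4885, 0.0009, 0.0824]
ee_rot: [-0.027, -3.139, 0.0]
force: [-0.7, 0.5, -0.5]
finger_gap: 0.0003
grip_force: 0.0
```

>>> servo_tool([
  {"dx": 0,"dy": 0,"dz": 1,"rx": 0,"ry": 0,"rz": 0,"hand": 1},
  {"dx": 0,"dy": 0,"dz": 1,"rx": 0,"ry": 0,"rz": 0,"hand": 1},
  {"dx": 0,"dy": 0,"dz": 1,"rx": 0,"ry": 0,"rz": 0,"hand": 1},
  {"dx": 0,"dy": 0,"dz": 0,"rx": 0,"ry": 0,"rz": 0,"hand": 1},
])

```text
clock: 8.88
ee_pos: [0.4933, 0.0012, 0.1626]
ee_rot: [0.027, 3.133, 0.001]
force: [1.0, 0.8, -0.3]
finger_gap: 0.0002
grip_force: 0.0
```

Run:
```python
from h import *
f=grab_frame('scene')['color'];g=grab_frame('top')['color']
a=cv2.resize(f[165:365,275:475],(400,400));b=cv2.resize(g[150:290,290:430],(400,400))
cv2.imwrite('pics/c3.png',cv2.hconcat([a,b]))
```

```text
(no output)
```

View pics/c3.png

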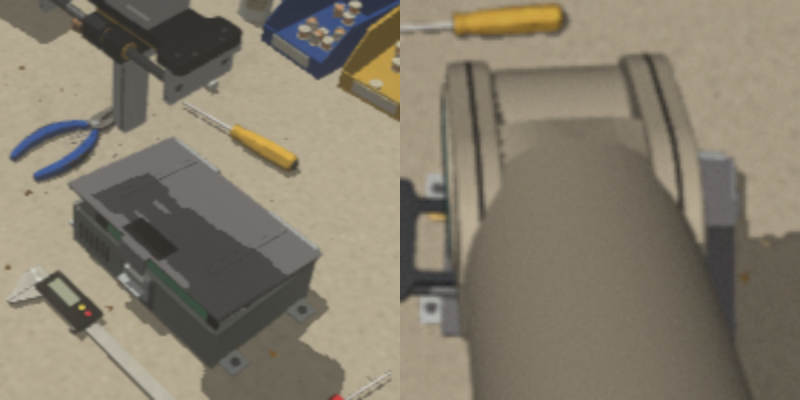

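The cover is resting ajar on its plungers, and the dark thumb pad is at about (150,238) in the left pane, which is scene pixel (350,284).

```bash
python3 -c "
from h import *
print(onz('scene',350,284,.0775), get_state()['ee_pos'])"
```

```text
[ 0.46900445 -0.05561692  0.0775    ] [0.49093617 0.00113835 0.15936205]
```

>>> servo_tool([
  {"dx": 0,"dy": -0.9,"dz": 0,"rx": 0,"ry": 0,"rz": 0,"hand": 1},
  {"dx": -0.4,"dy": -0.9,"dz": 0,"rx": 0,"ry": 0,"rz": 0,"hand": 1},
  {"dx": -0.6,"dy": -0.6,"dz": -1,"rx": 0,"ry": 0,"rz": 0,"hand": 1},
  {"dx": -0.1,"dy": 0,"dz": -1,"rx": 0,"ry": 0,"rz": 0,"hand": 1},
  {"dx": 0,"dy": 0,"dz": 0,"rx": 0,"ry": 0,"rz": 0,"hand": 1},
])

```text
clock: 9.4
ee_pos: [0.4577, -0.0597, 0.1045]
ee_rot: [-0.03, -3.132, -0.0]
force: [-0.4, 0.4, 0.3]
finger_gap: 0.0005
grip_force: 0.0
```

>>> servo_tool([
  {"dx": 0.2,"dy": 0,"dz": -0.5,"rx": 0,"ry": 0,"rz": 0,"hand": 1},
  {"dx": 0,"dy": 0,"dz": -0.2,"rx": 0,"ry": 0,"rz": 0,"hand": 1},
  {"dx": 0,"dy": 0,"dz": 0,"rx": 0,"ry": 0,"rz": 0,"hand": 1},
  {"dx": 0,"dy": 0,"dz": 0,"rx": 0,"ry": 0,"rz": 0,"hand": 1},
])

```text
clock: 9.73
ee_pos: [0.4675, -0.0583, 0.0909]
ee_rot: [-0.025, -3.141, -0.0]
force: [0.2, 0.1, -0.3]
finger_gap: 0.0004
grip_force: 0.0
```

>>> servo_tool([
  {"dx": -0.1,"dy": 0,"dz": -0.2,"rx": 0,"ry": 0,"rz": 0,"hand": 1},
  {"dx": 0,"dy": 0,"dz": -0.1,"rx": 0,"ry": 0,"rz": 0,"hand": 1},
  {"dx": 0,"dy": 0,"dz": -0.06,"rx": 0,"ry": 0,"rz": 0,"hand": 1},
  {"dx": 0,"dy": 0,"dz": -0.06,"rx": 0,"ry": 0,"rz": 0,"hand": 1},
  {"dx": 0,"dy": 0,"dz": 0,"rx": 0,"ry": 0,"rz": 0,"hand": 1},
])

```text
clock: 10.15
ee_pos: [0.4649, -0.0588, 0.0801]
ee_rot: [-0.026, -3.141, -0.0]
force: [0.4, 0.5, 0.2]
finger_gap: 0.0004
grip_force: 0.0
```

>>> servo_tool([
  {"dx": 0,"dy": 0,"dz": -0.04,"rx": 0,"ry": 0,"rz": 0,"hand": 1},
  {"dx": 0,"dy": 0,"dz": -0.04,"rx": 0,"ry": 0,"rz": 0,"hand": 1},
  {"dx": 0,"dy": 0,"dz": -0.04,"rx": 0,"ry": 0,"rz": 0,"hand": 1},
  {"dx": 0,"dy": 0,"dz": 0,"rx": 0,"ry": 0,"rz": 0,"hand": 1},
])

```text
clock: 10.48
ee_pos: [0.465, -0.0588, 0.0771]
ee_rot: [-0.027, -3.141, 0.0]
force: [0.3, 0.3, -0.6]
finger_gap: 0.0007
grip_force: 0.1
```

>>> servo_tool([
  {"dx": 0,"dy": 0,"dz": -0.04,"rx": 0,"ry": 0,"rz": 0,"hand": 1},
  {"dx": 0,"dy": 0,"dz": -0.04,"rx": 0,"ry": 0,"rz": 0,"hand": 1},
  {"dx": 0,"dy": 0,"dz": 0,"rx": 0,"ry": 0,"rz": 0,"hand": 1},
])

```text
clock: 10.73
ee_pos: [0.4649, -0.0588, 0.0752]
ee_rot: [-0.026, -3.141, -0.0]
force: [0.5, 0.2, 1.6]
finger_gap: 0.0009
grip_force: 0.7
```

Contact. I'll press on in 1 mm steps.

>>> servo_tool([
  {"dx": 0,"dy": 0,"dz": -0.04,"rx": 0,"ry": 0,"rz": 0,"hand": 1},
  {"dx": 0,"dy": 0,"dz": -0.04,"rx": 0,"ry": 0,"rz": 0,"hand": 1},
  {"dx": 0,"dy": 0,"dz": 0,"rx": 0,"ry": 0,"rz": 0,"hand": 1},
])

```text
clock: 10.98
ee_pos: [0.4647, -0.0588, 0.0731]
ee_rot: [-0.026, -3.141, -0.0]
force: [-1.1, 0.2, 2.2]
finger_gap: 0.0003
grip_force: 1.0
```

>>> servo_tool([
  {"dx": 0,"dy": 0,"dz": -0.04,"rx": 0,"ry": 0,"rz": 0,"hand": 1},
  {"dx": 0,"dy": 0,"dz": 0,"rx": 0,"ry": 0,"rz": 0,"hand": 1},
])

```text
clock: 11.15
ee_pos: [0.4646, -0.0589, 0.0724]
ee_rot: [-0.027, -3.141, 0.0]
force: [-2.4, 0.5, 8.4]
finger_gap: 0.0005
grip_force: 4.0
```

>>> servo_tool([
  {"dx": 0,"dy": 0,"dz": -0.04,"rx": 0,"ry": 0,"rz": 0,"hand": 1},
  {"dx": 0,"dy": 0,"dz": 0,"rx": 0,"ry": 0,"rz": 0,"hand": 1},
])

```text
clock: 11.32
ee_pos: [0.4645, -0.0588, 0.0715]
ee_rot: [-0.026, -3.141, 0.0]
force: [-1.3, 0.7, 7.4]
finger_gap: 0.0008
grip_force: 3.9
```

>>> servo_tool([
  {"dx": 0,"dy": 0,"dz": -0.04,"rx": 0,"ry": 0,"rz": 0,"hand": 1},
  {"dx": 0,"dy": 0,"dz": 0,"rx": 0,"ry": 0,"rz": 0,"hand": 1},
])

```text
clock: 11.48
ee_pos: [0.4645, -0.0588, 0.0705]
ee_rot: [-0.027, -3.141, 0.0]
force: [-1.7, -0.7, 7.2]
finger_gap: 0.0002
grip_force: 3.5
```

>>> servo_tool([
  {"dx": 0,"dy": 0,"dz": -0.04,"rx": 0,"ry": 0,"rz": 0,"hand": 1},
  {"dx": 0,"dy": 0,"dz": 0,"rx": 0,"ry": 0,"rz": 0,"hand": 1},
])

```text
clock: 11.65
ee_pos: [0.4643, -0.0588, 0.0694]
ee_rot: [-0.026, -3.14, -0.0]
force: [-2.3, -0.7, 6.4]
finger_gap: 0.0006
grip_force: 3.1
```

>>> servo_tool([
  {"dx": 0,"dy": 0,"dz": -0.04,"rx": 0,"ry": 0,"rz": 0,"hand": 1},
  {"dx": 0,"dy": 0,"dz": 0,"rx": 0,"ry": 0,"rz": 0,"hand": 1},
])

```text
clock: 11.82
ee_pos: [0.4643, -0.0589, 0.0683]
ee_rot: [-0.027, -3.14, -0.0]
force: [-2.0, 0.4, 5.0]
finger_gap: 0.0002
grip_force: 2.7
```

>>> servo_tool([
  {"dx": 0,"dy": 0,"dz": -0.04,"rx": 0,"ry": 0,"rz": 0,"hand": 1},
  {"dx": 0,"dy": 0,"dz": 0,"rx": 0,"ry": 0,"rz": 0,"hand": 1},
])

```text
clock: 11.98
ee_pos: [0.4642, -0.0588, 0.0672]
ee_rot: [-0.027, -3.14, -0.0]
force: [-2.4, -0.9, 5.4]
finger_gap: 0.0004
grip_force: 2.2
```

>>> servo_tool([
  {"dx": 0,"dy": 0,"dz": -0.04,"rx": 0,"ry": 0,"rz": 0,"hand": 1},
  {"dx": 0,"dy": 0,"dz": 0,"rx": 0,"ry": 0,"rz": 0,"hand": 1},
])

```text
clock: 12.15
ee_pos: [0.4641, -0.0588, 0.0661]
ee_rot: [-0.026, -3.14, -0.0]
force: [-2.8, -0.2, 4.0]
finger_gap: 0.0003
grip_force: 1.7
```

>>> servo_tool([
  {"dx": 0,"dy": 0,"dz": -0.04,"rx": 0,"ry": 0,"rz": 0,"hand": 1},
  {"dx": 0,"dy": 0,"dz": 0,"rx": 0,"ry": 0,"rz": 0,"hand": 1},
])

```text
clock: 12.32
ee_pos: [0.4645, -0.0588, 0.065]
ee_rot: [-0.026, -3.141, -0.0]
force: [-1.2, -0.0, -0.2]
finger_gap: 0.0006
grip_force: 0.6
```

The force has fallen to about zero, so the catch is snapping. I'll press slightly further to seat it.

>>> servo_tool([
  {"dx": 0,"dy": 0,"dz": -0.04,"rx": 0,"ry": 0,"rz": 0,"hand": 1},
  {"dx": 0,"dy": 0,"dz": 0,"rx": 0,"ry": 0,"rz": 0,"hand": 1},
])

```text
clock: 12.48
ee_pos: [0.4654, -0.0588, 0.064]
ee_rot: [0.027, 3.141, 0.0]
force: [0.2, 0.2, -0.3]
finger_gap: 0.0004
grip_force: 0.0
```

>>> servo_tool([
  {"dx": 0,"dy": 0,"dz": -0.04,"rx": 0,"ry": 0,"rz": 0,"hand": 1},
  {"dx": 0,"dy": 0,"dz": 0,"rx": 0,"ry": 0,"rz": 0,"hand": 1},
])

```text
clock: 12.65
ee_pos: [0.4658, -0.0588, 0.0631]
ee_rot: [0.026, 3.14, -0.0]
force: [1.0, 0.2, 0.5]
finger_gap: 0.0002
grip_force: 0.0
```

>>> servo_tool([
  {"dx": 0,"dy": 0,"dz": -0.04,"rx": 0,"ry": 0,"rz": 0,"hand": 1},
  {"dx": 0,"dy": 0,"dz": 0,"rx": 0,"ry": 0,"rz": 0,"hand": 1},
])

```text
clock: 12.82
ee_pos: [0.4655, -0.0588, 0.0621]
ee_rot: [0.026, 3.141, 0.0]
force: [-0.3, 0.5, -0.0]
finger_gap: 0.0005
grip_force: 0.0
```

>>> servo_tool([
  {"dx": 0,"dy": 0,"dz": -0.02,"rx": 0,"ry": 0,"rz": 0,"hand": 1},
  {"dx": 0,"dy": 0,"dz": 0,"rx": 0,"ry": 0,"rz": 0,"hand": 1},
])

```text
clock: 12.98
ee_pos: [0.4654, -0.0588, 0.0618]
ee_rot: [0.026, 3.141, -0.0]
force: [0.4, 0.2, 1.2]
finger_gap: 0.0006
grip_force: 0.6
```

>>> servo_tool([
  {"dx": 0,"dy": 0,"dz": -0.04,"rx": 0,"ry": 0,"rz": 0,"hand": 1},
  {"dx": 0,"dy": 0,"dz": 0,"rx": 0,"ry": 0,"rz": 0,"hand": 1},
])

```text
clock: 13.15
ee_pos: [0.4655, -0.0588, 0.061]
ee_rot: [0.026, 3.14, -0.0]
force: [-0.6, 0.7, 5.0]
finger_gap: 0.0004
grip_force: 2.7
```

>>> servo_tool([
  {"dx": 0,"dy": 0,"dz": 0.3,"rx": 0,"ry": 0,"rz": 0,"hand": 1},
  {"dx": 0,"dy": 0,"dz": 1,"rx": 0,"ry": 0,"rz": 0,"hand": 1},
  {"dx": 0,"dy": 0.5,"dz": 1,"rx": 0,"ry": 0,"rz": 0,"hand": 1},
  {"dx": 0,"dy": 0.8,"dz": 1,"rx": 0,"ry": 0,"rz": 0,"hand": 1},
  {"dx": 0,"dy": 0.8,"dz": 0.5,"rx": 0,"ry": 0,"rz": 0,"hand": 1},
])

```text
clock: 13.57
ee_pos: [0.4659, -0.0063, 0.1585]
ee_rot: [0.03, 3.138, -0.0]
force: [0.0, 0.1, -0.9]
finger_gap: 0.0005
grip_force: 0.0
```

>>> servo_tool([
  {"dx": 0,"dy": 0,"dz": 0,"rx": 0,"ry": 0,"rz": 0,"hand": 1},
  {"dx": 0,"dy": 0,"dz": 0,"rx": 0,"ry": 0,"rz": 0,"hand": 1},
  {"dx": 0,"dy": 0,"dz": 0,"rx": 0,"ry": 0,"rz": 0,"hand": 1},
])

```text
clock: 13.82
ee_pos: [0.4643, -0.0072, 0.1554]
ee_rot: [-0.027, -3.14, 0.001]
force: [-0.1, -0.4, 0.3]
finger_gap: 0.0005
grip_force: 0.0
```

Run:
```python
from h import *
f=grab_frame('scene')['color']
cv2.imwrite('pics/c4.png',cv2.resize(f[165:365,275:475],(600,600),interpolation=cv2.INTER_CUBIC))
```

```text
(no output)
```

View pics/c4.png

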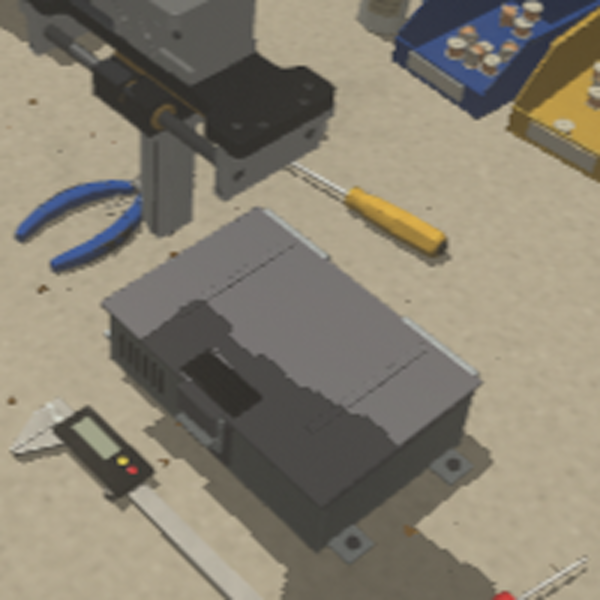

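The cover lies flat on the housing (pad at about (222,380)) with the arm clear, and the tools are where they were.

```bash
python3 -c "
from rig import *
print(hand_in())"
```

```text
the job is handed in; nothing more can be done
None
```

The job is handed in: both levers are folded flat, the catch snapped and was still holding the cover shut after the arm backed off, and the tools look undisturbed; `hand_in()` gave no verdict.

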